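Log a board clamp with the label scanner, then unlatch its bar and hold it raised

TASK

Log the blue board clamp first: pick up the scanner, hold it level with its window straight over the clamp's striped label, roughly 5 to 10 cm above it and still for a good second, then set it gently back on its black dock. Then pull the red latch knob sideways against its spring, lift the clamp bar's coupler off the ball and keep holding it at least 6 cm up so that the circuit board underneath can be taken out. Finish while still holding it up, and leave the orange meter, the jar and the parts tray where they are.

Things in the scene. Friction and masses are not known exactly. Their poses are not given: they have to be found in the camera images.
- fixture: Board clamp, fixed: blue base plate 260 (x) x 200 (y) x 18 mm high, origin under its centre, green board (top at 32 mm) in the middle. Along x over it an aluminium clamp bar, 30 mm wide, top at 70 mm, from a hinge at x = 110 (dark cheeks 54 mm wide, 64 high) to a dark coupler 56 x 48 mm at x = -85 (top at 80 mm) sitting over a ball post. On the coupler: brass latch with red knob.
- label (a point): Centre of the white striped label, 40 x 40 mm, lying flat face up on the clamp's base plate, 20 mm above the bench; in the clamp's frame at x = 70, y = -75 mm.
- hinge (a point): Centre of the clamp bar's hinge, 52 mm above the bench, at x = 110, y = 0 in the clamp's frame; the hinge axis is level, along the clamp's y.
- ball (a point): Centre of the steel ball (28 mm across, flat shouldered underneath) on its post, 53 mm above the bench, hidden under the coupler; 195 mm from the hinge in the clamp's -x direction.
- knob (a point): Centre of the red latch knob, an upright block 18 (x) x 16 (y) x 38 mm, bar down: top 126, foot 88, this point 106 mm above the bench; 195 mm from the hinge along the clamp's -x and 54 mm above it. It slides along the clamp's +y and rides on the bar, so it lifts the bar once pulled. Its brass foot plate (26 x 56 mm, top at 88 mm) lies below; nothing stands beside it.
- latch (a joint): Travel of the latch in m: 0 home, 0.014 at its stop, growing as the knob is pulled along the clamp's +y. A spring pulls it home with 6 N at 0, 10 N at the stop. Below about 0.007 its bolt lies under the ball's shoulder and the bar cannot rise; beyond that the bar is free.
- clamp_bar (a joint): Angle of the clamp bar in rad, 0 down on the ball, growing as the coupler end rises (0.31 is 60 mm up at the coupler), at most 0.9. It weighs about 0.4 kg (3 N at the knob) and falls back when let go.
- scanner: Label scanner, about 0.18 kg, loose, flat on the dock: grey handle 105 long (x -60 to 45) x 28 wide x 32 mm high, yellow head 46 (x 42 to 88) x 52 wide x 34 mm high at the +x end. Origin on its underside below the balance point, where to grip it across y; x to the head, z up. Its window looks straight down from under the head.
- window (a point): Centre of the scanner's red window, on the underside of its head at x = 65 mm, y = 0, z = 0 in the scanner's frame; it looks along the scanner's -z.
- dock: Black dock, a flat fixed slab 190 (x) x 80 (y) x 12 mm high; origin at the centre of its underside, top at 12 mm. The scanner lies on it along the dock's x, head to +x, its origin at about x = -14 mm.
- meter: Orange hand meter lying face up, 85 x 160 x 48 mm high, loose; origin at the centre of its underside. Not to be moved.
- flux_jar: Small round jar with a black cap, 52 mm across, 60 mm high, loose; origin at the centre of its underside. Not to be moved.
- parts_tray: Blue open tray with four compartments, 100 x 140 x 30 mm high, loose; origin at the centre of its underside. Not to be moved.
Things that resemble listed ones, but are neither listed nor needed, are in the scene too. Of the things that look like the scanner, the larger one is meant. There is more than one size of the dock; the job needs the smaller.

How it is judged (in metres and radians):
On the way, in this order (a step that is already met when the one before it is completed fails the run):
1. the held scanner's window is over the label, level and still, for 0.8 s, with the clamp bar still down (horizontal distance between window and label below 0.02 m and z of window in the frame of label between 0.03 and 0.13 m and angle between scanner's own z axis and vertical below 0.2 rad and linear speed of scanner below 0.03 m/s and contact force between the fingers and scanner above 1 N and value of joint clamp_bar below 0.03 rad), for 0.8 s.
2. the scanner lies on its dock again, let go (x of scanner in the frame of dock between -0.05 and 0.05 m and y of scanner in the frame of dock between -0.03 and 0.03 m and z of scanner in the frame of dock below 0.018 m and angle between scanner's own z axis and vertical below 0.1 rad and linear speed of scanner below 0.03 m/s and contact force between the fingers and scanner below 0.1 N and contact force between scanner and dock above 0.5 N), for 0.2 s.
3. the latch is pulled aside by the fingers while the bar is still down (value of joint latch above 0.008 m and value of joint clamp_bar below 0.04 rad and contact force between the fingers and fixture above 1 N), for 0.05 s.
4. the bar is raised clear of the ball by the fingers (value of joint clamp_bar above 0.25 rad and velocity of joint clamp_bar between -0.1 and 0.1 rad/s and contact force between the fingers and fixture above 1 N and contact force between fixture and scanner below 0.2 N and contact force between fixture and meter below 0.2 N and contact force between fixture and flux_jar below 0.2 N and contact force between fixture and parts_tray below 0.2 N), for 0.2 s.
At the end, for the whole second after the job is handed in: The clamp bar is at 0.25 rad or more (coupler about 5 cm up), still (under 0.1 rad/s), held by the fingers (over 1 N) with no loose thing touching the clamp; the scanner lies flat and let go on its dock, its origin within 50 mm along and 30 mm across of the dock's centre (all of step 2 and all of step 4); the arm keeps its last pose, push and grip.
It fails at once if the meter is moved more than 2 cm (distance of meter from where it was at the start of the episode above 0.02 m).
It fails at once if the jar is moved more than 2 cm (distance of flux_jar from where it was at the start of the episode above 0.02 m).
It fails at once if the parts tray is moved more than 2 cm (distance of parts_tray from where it was at the start of the episode above 0.02 m).
It fails at once if the scanner is dropped (linear speed of scanner above 0.6 m/s and contact force between the fingers and scanner below 0.05 N).
It also fails if it takes over 64 s, if anything falls off the work surface, if the arm or the gripper's body presses on something with over 40 N, if the wrist force passes 120 N, or if a joint passes its speed limit or range.

ROBOT

A 6-joint arm with a two-finger parallel gripper is mounted at the origin on the work surface. World frame = base frame: x ahead of the robot, y to its left, z up, the work surface at z = 0. Lengths are in m, angles in degrees, forces in N, time in s.
With the tool pointing down it reaches from about 0.35 to 0.725 m from the base axis. Payload 6 kg.
Tool frame: the origin (TCP) lies at the very end of the fingers, on their centre line; the grasp point (between the pads) lies robot.grip_point_offset behind it (robot.grip_point_offset is the distance from the TCP to the grasp point, in m); z points along the fingers, y is the line along which they close (so a half turn about z gives the same grasp; the last joint's range is limited). The gripper opens to 85 mm and grips with 20 to 120 N. Pads are 22 mm wide; open, the fingers measure 114 mm over their backs; the gripper's body (76 mm by 85 mm) begins 54 mm behind the grasp point. The pads swing forward as they close: fully open they stand 13 mm farther back than shut.
Start: joints at [88.447, 2.303, 4.859, 0, -92.561, -19.12], TCP at [0.212, 0.561, 0.231] pointing down, gripper open.
Joint ranges: [-146.85, 146.85], [-73.84, 115.35], [-62.03, 85.46], [-188.31, 113.3], [-161.28, -10.13], [-171.36, 171.36]. Speed limits (degrees/s): [147.25, 147.25, 172.46, 180, 180, 180].

INTERFACE

Orientations are given as [roll, pitch, yaw] about the fixed x, y, z axes, in that order (R = Rz(yaw) Ry(pitch) Rx(roll)).
In Python, from station import robot gives the robot as it stands. The module is installed in compiled form; this text tells all that it offers.
- The arm moves only by the tool drive_tool, never from a script. Its argument "plan" is text: rows parted by semicolons, each of 4 numbers parted by spaces: the shift along the tool's x, y, z in cm, then the turn about the tool's z in rad. In form: tx ty tz yaw; .... A call has 1 to 10 rows; each row is the pose to reach, as a shift and turn from the pose commanded when the call began, along the tool's axes at that moment; what a row does not reach only later rows make up. A row lasts 1/10 s, in which the tool goes at most 50 mm and 8.59 degrees, less where a joint would pass 70% of its speed; a pose out of reach is approached as far as the arm can. A call with a gripper value outside its range is refused whole. "gripper" is the opening, from 0 (shut) to 1 (fully open), set as the call begins (left out, the last holds). The fingers move at their own pace and stop on an object; "newtons" is the grip in N (left out, the last holds). Time passes only in rows, so rows that repeat a pose let the fingers close. It gives the time, the measured TCP pose, the force, the opening and the grip force at its end, in the units of the state.
- robot.sense(): the state, without advancing time (a new reading comes with each control period).
- robot.camera(name): name is "scene" or "top" or "wrist"; returns the picture (420x560x3 uint8, red, green, blue); there is no depth.
- robot.calibration(name): a dict with "camera_matrix" (3x3 intrinsics, pixels), "R" (3x3) and "t" (3): a world point X has camera coordinates R X + t. Camera axes: x right, y down, z forward; pixel columns grow to the right and rows downward; lengths in m; the calibration is good to about 2 mm. A picture is of the moment at which its call begins: read the wrist's pose just before it. calibration takes no time and is no camera call; for the wrist camera it gives the pose at the moment of the call.
- robot.sign_off(): hands the job in; it is judged then, once.
The state is a dict: "time": time; "qpos": joint angles; "qvel": joint speeds; "tau": joint torques, N m; "tcp_pos": TCP position; "tool_rot": TCP orientation; "ft_force": force on the tool from outside, world axes, zero at the start; "moment": the same for the moment, N m; "width": finger opening in m; "finger_force": force on a finger pad.
Only numpy, scipy, OpenCV 4.12 (cv2) and the standard library are available. Lean on these libraries where they do the work, as an engineer would, in place of code of your own. Each camera call takes 0.05 s, during which the arm holds its last target. There are 200 camera calls.

## Working session

There is one attempt and no reset: what is moved stays moved. The work goes in short steps, Python scripts to look and compute and a tool call to move; the robot and the scene stay as the last step left them, time stands still between calls to the robot, and variables do not carry over. Pictures are saved under pics/ and viewed, at most 10 in all, crops included, and the job is handed in when it is done.

Besides the shell and the picture viewer there is one more tool, called after "Request:" by a JSON object that holds its "fn" and its "kwargs". drive_tool: Moves the arm, as the interface text tells. Its arguments: {"type":"object","properties":{"plan":{"type":"string"},"gripper":{"type":"number"},"newtons":{"type":"number"}},"required":["plan"]}

```bash
mkdir -p pics
python3 - <<'E'
from station import robot
import cv2,numpy as np
for n in ("top","scene"):
    im=robot.camera(n); cv2.imwrite(f"pics/{n}0.png",im[:,:,::-1]); c=robot.calibration(n); print(n,{k:np.round(v,4).tolist() for k,v in c.items()})
print(robot.sense(), robot.grip_point_offset)
E
```

```text
top {'camera_matrix': [[526.3848, 0.0, 284.8403], [0.0, 526.3848, 215.7823], [0.0, 0.0, 1.0]], 'R': [[0.0098, -0.9998, 0.017], [-0.9958, -0.0113, -0.0913], [0.0915, -0.016, -0.9957]], 't': [0.0083, 0.5243, 1.254]}
scene {'camera_matrix': [[451.076, 0.0, 288.5922], [0.0, 451.076, 211.8855], [0.0, 0.0, 1.0]], 'R': [[0.8085, 0.5882, 0.0216], [0.3657, -0.4733, -0.8014], [-0.4611, 0.6558, -0.5977]], 't': [-0.459, -0.1071, 1.3869]}
{'time': 0.1, 'qpos': array([ 8.84484464e+01,  2.33645442e+00,  4.80799642e+00, -2.40196229e-02,
       -9.25617209e+01, -1.91194740e+01]), 'qvel': array([ 0.03792924, -0.06026769,  0.21611671,  0.09570752, -0.00406492,
       -0.1558947 ]), 'tau': array([-5.57799154e-03, -3.69343293e+01,  3.48282337e+01,  6.95180744e+00,
       -4.56905793e-03, -5.34669908e-06]), 'tcp_pos': array([0.21162554, 0.56112338, 0.23036382]), 'tool_rot': array([ 1.79906936e+02, -6.86348606e-03, -2.06699674e+01]), 'ft_force': array([ 0.34812278,  0.28085621, -0.27765391]), 'moment': array([-0.01392945, -0.01493231,  0.01367421]), 'finger_force': 0.0, 'width': 0.08564522954041158} 0.0187
```

View pics/top0.png

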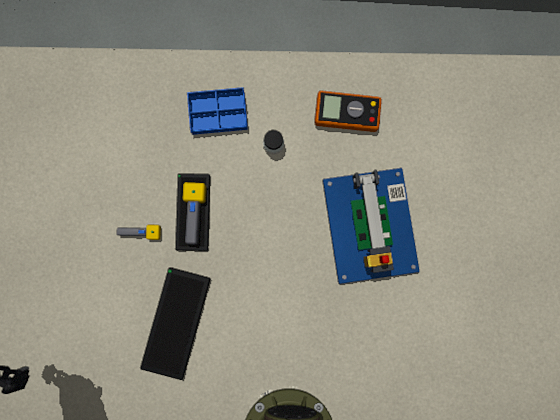

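View pics/scene0.png

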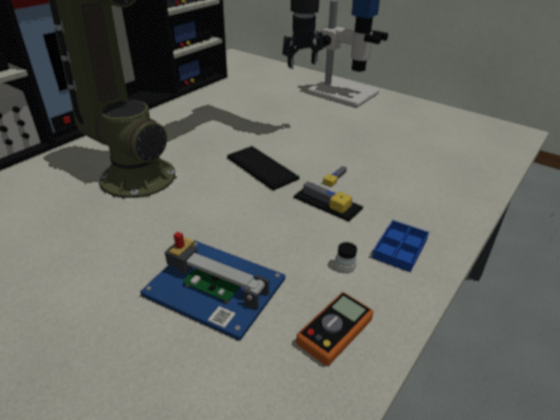

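Top view: two scanner-like things are at (193,212) on the black slab and (140,232) on the bench. The first is larger and lies on a dock, so it is the one meant. Of the two slabs, the one at (193,212) is smaller than the one at (175,323), so it is the dock. The clamp is at (370,226), with the label at (397,193), knob at (384,260) and hinge at (366,180). The jar is at (274,142), tray at (218,110) and meter at (348,111). I'll measure next and confirm with a crop.

```bash
cat > h.py <<'E'
import numpy as np,cv2
from station import robot
def cast(uv,z,c):
    uv=np.atleast_2d(uv).astype(float); K,R,t=c["camera_matrix"],c["R"],c["t"]
    d=np.c_[uv,np.ones(len(uv))]@np.linalg.inv(K).T@R; o=-R.T@t
    return o+d*((z-o[2])/d[:,2])[:,None]
def proj(X,c):
    p=(c["R"]@np.atleast_2d(X).T).T+c["t"]; p=p@c["camera_matrix"].T; return p[:,:2]/p[:,2:]
def blobs(m,amin=20):
    cs,_=cv2.findContours(m.astype(np.uint8),cv2.RETR_EXTERNAL,cv2.CHAIN_APPROX_NONE)
    return sorted([c for c in cs if cv2.contourArea(c)>amin],key=cv2.contourArea,reverse=True)
def rect(c,z,cal):
    return cv2.minAreaRect(cast(c[:,0,:],z,cal)[:,:2].astype(np.float32)*1000)
E
python3 - <<'E'
from h import *
im=cv2.imread("pics/top0.png"); c=robot.calibration("top")
h,s,v=[a.astype(int) for a in cv2.split(cv2.cvtColor(im,cv2.COLOR_BGR2HSV))]
R=lambda r:(np.round(r[0]).tolist(),np.round(r[1]).tolist(),round(r[2],1))
def show(n,m,z,k=3,amin=20):
    for b in blobs(m,amin)[:k]: print(n,cv2.boundingRect(b),R(rect(b,z,c)))
show("blue",(h>100)&(h<125)&(s>130)&(v>50),.018,4,100)
show("yellow",(h>18)&(h<32)&(s>150)&(v>90),.046,5)
show("red",((h<6)|(h>174))&(s>160)&(v>90),.126,5,8)
m=(v<60); m[:150]=0; m[390:]=0
show("dark",m,.012,6,100)
m=(v>150)&(s<60); m[:,:386]=0; m[:180]=0;m[205:]=0;m[:,408:]=0
show("label",m,.02,2,10)
a=cv2.resize(im[160:390,105:220],None,fx=2.5,fy=2.5,interpolation=2); b=cv2.resize(im[160:300,310:430],None,fx=4,fy=4,interpolation=2)
H=max(a.shape[0],b.shape[0]); o=np.zeros((H,a.shape[1]+b.shape[1],3),np.uint8);o[:a.shape[0],:a.shape[1]]=a;o[:b.shape[0],a.shape[1]:]=b
cv2.imwrite("pics/crop1.png",o);print(o.shape)
E
```

```text
blue (323, 176, 67, 108) ([499.0, -160.0], [257.0, 126.0], 8.8)
blue (187, 88, 60, 47) ([785.0, 184.0], [107.0, 141.0], 6.2)
blue (377, 168, 42, 108) ([515.0, -258.0], [257.0, 71.0], 8.9)
yellow (183, 182, 22, 20) ([578.0, 233.0], [46.0, 50.0], 0.7)
yellow (146, 225, 14, 15) ([480.0, 328.0], [33.0, 31.0], 0.6)
yellow (367, 253, 25, 14) ([420.0, -210.0], [27.0, 57.0], 8.6)
red (382, 256, 7, 7) ([421.0, -208.0], [13.0, 14.0], 0.6)
red (369, 117, 6, 5) ([738.0, -180.0], [9.0, 12.0], 0.8)
dark (141, 268, 70, 113) ([264.0, 272.0], [107.0, 249.0], 75.8)
dark (176, 174, 35, 78) ([532.0, 239.0], [80.0, 190.0], 90.0)
dark (0, 366, 29, 24) ([134.0, 651.0], [53.0, 67.0], 0.3)
dark (365, 264, 28, 15) ([393.0, -217.0], [32.0, 65.0], 6.5)
label (388, 184, 18, 17) ([586.0, -259.0], [39.0, 39.0], 8.8)
label (405, 180, 3, 16) ([598.0, -283.0], [5.0, 37.0], 89.3)
(575, 768, 3)
```

View pics/crop1.png

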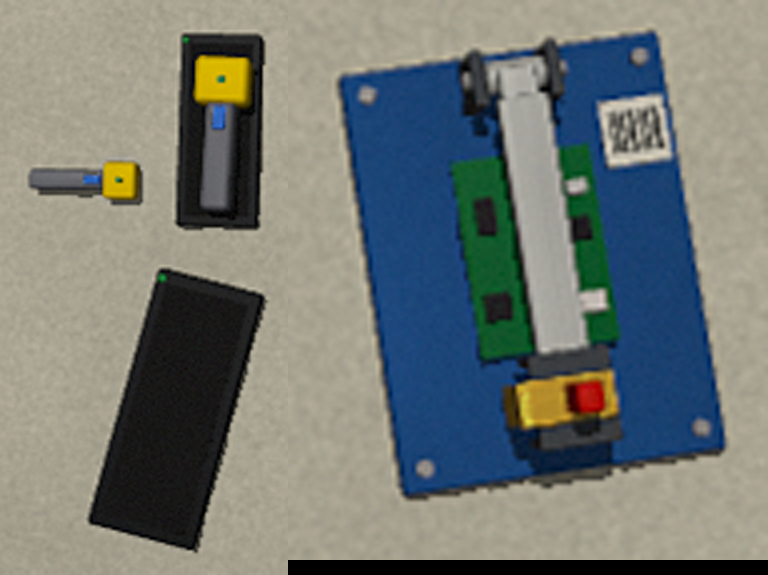

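The crop shows the large yellow-headed scanner on the small dock, head towards +x. The small scanner lies on the bench and the big slab is empty. On the clamp, the label is top right and the knob sits on its coupler. The clamp fit agrees: yaw 8.8°, label (586,-259), knob (421,-208). Next is the scanner handle's axis.

Run:
```python
from h import *
im=cv2.imread("pics/top0.png"); c=robot.calibration("top")
h,s,v=[a.astype(int) for a in cv2.split(cv2.cvtColor(im,cv2.COLOR_BGR2HSV))]
print(v[225,180:208].tolist())
m=(v>68); 
n=np.zeros_like(m); n[178:249,180:206]=m[178:249,180:206]
for z in (.044,):
  for b in blobs(n)[:2]:
    print(cv2.boundingRect(b),rect(b,z,c))
# row-wise handle centre
rows=range(208,238); p=[]
for r in rows:
    k=np.where(n[r])[0]; p.append([k.mean(),r])
w=cast(p,.044,c); q=np.polyfit(w[:,0],w[:,1],1); print("slope deg",np.degrees(np.arctan(q[0])),"y at .515",np.polyval(q,.515))
d=v<60; d[:150]=0;d[260:]=0;d[:,:170]=0;d[:,215:]=0
b=blobs(d)[0]; rr=[r for r in range(178,246)]
p=[[(np.where(d[r])[0].min()+np.where(d[r])[0].max())/2,r] for r in rr]; w=cast(p,.012,c);q=np.polyfit(w[:,0],w[:,1],1);print("dock deg",np.degrees(np.arctan(q[0])),np.polyval(q,.532))
```

```text
[20, 23, 27, 24, 21, 16, 77, 103, 105, 107, 109, 111, 110, 108, 112, 99, 75, 48, 28, 19, 11, 26, 24, 18, 28, 38, 43, 20]
(182, 182, 24, 61) ((529.0137329101562, 235.84693908691406), (53.068260192871094, 144.50732421875), 87.00214385986328)
slope deg -1.8165556343125673 y at .515 0.2365762980829854
dock deg -0.19973771559535805 0.2388647131489334
```

Request:
{"fn": "drive_tool", "kwargs": {"plan": "2 1 0 -0.03; 6 3 0 -0.08; 11 5.5 1 -0.13; 16 8 2 -0.18; 21 10.5 4 -0.23; 26 13 6 -0.27; 31 15.4 8 -0.3; 35.5 17.7 9 -0.32; 38.7 19.2 10 -0.32; 39.7 19.75 10 -0.32", "gripper": 1}}

```text
time: 1.1
tcp_pos: [0.5142, 0.234, 0.1296]
tool_rot: [179.9, 0.1, -2.4]
ft_force: [0.8, 1.2, -0.6]
width: 0.0854
finger_force: 0.0
```

Request:
{"fn": "drive_tool", "kwargs": {"plan": "0 0 0 0; 0 0 0 0"}}

```text
time: 1.3
tcp_pos: [0.5137, 0.2354, 0.1305]
tool_rot: [179.9, 0.1, -2.5]
ft_force: [-0.8, -0.1, -0.2]
width: 0.0858
finger_force: 0.0
```

Run:
```python
from h import *
c=robot.calibration("wrist"); im=robot.camera("wrist")[:,:,::-1]; cv2.imwrite("pics/w1.png",im); s=robot.sense(); print(s["tcp_pos"],s["tool_rot"],s["time"])
for X in [(.514,.236,.044),(.578,.233,.046),(.532,.239,.012)]: print(proj(X,c))
print(-c["R"].T@c["t"])
```

```text
[0.51337636 0.23637451 0.13104435] [ 1.79980060e+02  2.53072800e-02 -2.37051063e+00] 1.35
[[279.446472   220.71998889]]
[[279.68412024 135.84699022]]
[[275.02299301 188.73135017]]
[0.59330419 0.23239522 0.27372357]
```

View pics/w1.png

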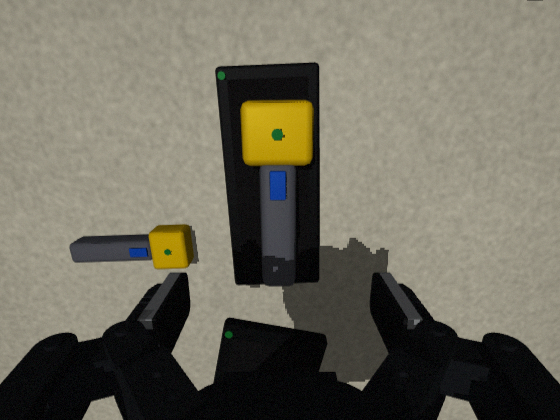

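The wrist view shows the scanner centred between the fingers, with its head centre at (277,133) against a predicted (280,136). So the estimate is good to about 2 mm. I'll descend and grip.

Request:
{"fn": "drive_tool", "kwargs": {"plan": "0.1 0 1.5 0; 0.2 -0.1 4 0; 0.2 -0.1 6.5 0; 0.2 -0.1 8.5 0; 0.2 -0.1 10 0; 0.2 -0.1 11 0; 0.2 -0.1 11.2 0; 0.2 -0.1 11.2 0; 0.2 -0.1 11.2 0"}}

```text
time: 2.25
tcp_pos: [0.5161, 0.2378, 0.0204]
tool_rot: [-179.9, -0.1, -2.3]
ft_force: [-0.0, 0.3, 0.6]
width: 0.085
finger_force: 0.0
```

Request:
{"fn": "drive_tool", "kwargs": {"plan": "0 0 0 0; 0 0 0 0; 0 0 0 0; 0 0 0 0; 0 0 0 0; 0 0 0 0; 0 0 0 0; 0 0 0 0; 0 0 0 0; 0 0 0 0", "gripper": 0, "newtons": 40}}

```text
time: 3.25
tcp_pos: [0.5157, 0.2374, 0.0196]
tool_rot: [-180.0, -0.0, -2.3]
ft_force: [-1.2, -0.1, 2.5]
width: 0.0274
finger_force: 41.0
```

Request:
{"fn": "drive_tool", "kwargs": {"plan": "0 0 -0.5 0; 0 0 -1.5 0; 0 0 -3 0; 0 0 -5 0; 0 0 -7 0; 0 0 -9 0; 0 0 -11 0; 0 0 -12 0; 0 0 -12 0; 0 0 -12 0"}}

```text
time: 4.25
tcp_pos: [0.5152, 0.2373, 0.1387]
tool_rot: [180.0, 0.1, -2.3]
ft_force: [-0.2, -0.1, -2.0]
width: 0.027
finger_force: 40.5
```

Request:
{"fn": "drive_tool", "kwargs": {"plan": "0 0.7 0 0; 0.1 2 0 0; 0.2 4.5 0 0; 0.4 7.5 0 0; 0.6 11 0 0; 0.8 14.5 0 0; 1 18 0 0; 1.2 21.5 0 0; 1.4 25 0 0; 1.6 28.5 0 0"}}

```text
time: 5.25
tcp_pos: [0.519, -0.0504, 0.1389]
tool_rot: [180.0, 0.0, -2.4]
ft_force: [0.4, -0.0, -1.4]
width: 0.0272
finger_force: 40.5
```

Request:
{"fn": "drive_tool", "kwargs": {"plan": "0.2 3.5 0 0; 0.4 7 0 0; 0.6 10.5 0 0; 0.8 14 0 0; 0.9 16.8 0 0; 1 18.8 0 0; 1.1 20 0.5 0; 1.1 20.6 1.5 0; 1.1 20.7 2.5 0; 1.1 20.7 3 0"}}

```text
time: 6.25
tcp_pos: [0.5216, -0.2546, 0.1071]
tool_rot: [-180.0, 0.1, -2.3]
ft_force: [0.3, 1.4, -1.2]
width: 0.0274
finger_force: 40.5
```

Run:
```python
from h import *
c=robot.calibration("wrist"); im=robot.camera("wrist")[:,:,::-1]; cv2.imwrite("pics/w2.png",im); s=robot.sense(); print(s["tcp_pos"],s["tool_rot"],s["time"],s["finger_force"])
print("label expected px",proj((.586,-.259,.02),c))
h,S,v=[a.astype(int) for a in cv2.split(cv2.cvtColor(im,cv2.COLOR_BGR2HSV))]
for b in blobs((h>18)&(h<32)&(S>150)&(v>90),300)[:2]: print(cv2.boundingRect(b),rect(b,s["tcp_pos"][2]-.0076+.034,c))
```

```text
[ 0.52158523 -0.25431608  0.10674487] [-1.79941595e+02  1.77053122e-01 -2.29566707e+00] 6.3 40.470423102378845
label expected px [[282.8781766  135.26130199]]
(210, 94, 139, 120) ((585.8750610351562, -256.6893615722656), (49.599300384521484, 43.61269760131836), 87.67109680175781)
```

View pics/w2.png

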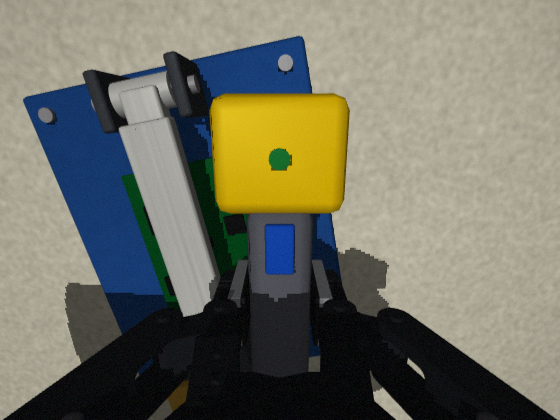

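The wrist view shows the head (centre about (280,155)) covering the label. It casts to (586,-257) against the label at (586,-259). I'll hold there, then return the same way.

Request:
{"fn": "drive_tool", "kwargs": {"plan": "0 0.1 0 0; 0 0.2 0 0; 0 0.2 0 0; 0 0.2 0 0; 0 0.2 0 0; 0 0.2 0 0; 0 0.2 0 0; 0 0.2 0 0; 0 0.2 0 0; 0 0.2 0 0"}}

```text
time: 7.3
tcp_pos: [0.5224, -0.2574, 0.1093]
tool_rot: [180.0, -0.0, -2.3]
ft_force: [-1.1, -0.2, -1.6]
width: 0.0273
finger_force: 40.5
```

Request:
{"fn": "drive_tool", "kwargs": {"plan": "0 0 0 0; 0 0 0 0; 0 0 0 0; 0 0 0 0; 0 0 0 0; 0 0 0 0; 0 0 0 0"}}

```text
time: 8.0
tcp_pos: [0.5224, -0.2573, 0.1093]
tool_rot: [180.0, -0.0, -2.3]
ft_force: [0.9, -0.0, -0.9]
width: 0.027
finger_force: 40.5
```

Request:
{"fn": "drive_tool", "kwargs": {"plan": "0 0 -1 0; 0 0 -2.5 0; 0 -1 -3 0; 0 -3 -3 0; -0.2 -6 -3 0; -0.4 -9.5 -3 0; -0.6 -13 -3 0; -0.8 -16.5 -3 0; -1 -20 -3 0; -1.2 -23.5 -3 0"}}

```text
time: 9.0
tcp_pos: [0.5199, -0.02, 0.1404]
tool_rot: [-180.0, -0.1, -2.3]
ft_force: [-0.3, -0.2, -2.1]
width: 0.0273
finger_force: 40.4
```

Request:
{"fn": "drive_tool", "kwargs": {"plan": "-0.2 -3.5 0 0; -0.4 -7 0 0; -0.6 -10.5 0 0; -0.8 -14 0 0; -1 -17.5 0 0; -1.2 -21 0 0; -1.4 -23.5 0 0; -1.5 -25 0 0; -1.5 -25.9 0 0; -1.5 -25.9 0 0"}}

```text
time: 10.0
tcp_pos: [0.5155, 0.2379, 0.1395]
tool_rot: [180.0, -0.0, -2.3]
ft_force: [0.3, 0.9, -1.5]
width: 0.0276
finger_force: 40.5
```

Request:
{"fn": "drive_tool", "kwargs": {"plan": "0 0 1.5 0; 0 0 4 0; 0 0 6.5 0; 0 0 8.5 0; 0 0 10 0; 0 0 11 0; 0 0 11.5 0; 0 0 11.8 0; 0 0 12 0; 0 0 12 0"}}

```text
time: 11.0
tcp_pos: [0.5159, 0.2376, 0.0199]
tool_rot: [-180.0, -0.0, -2.3]
ft_force: [-0.1, -0.8, -1.3]
width: 0.0271
finger_force: 40.4
```

Request:
{"fn": "drive_tool", "kwargs": {"plan": "0 0 0 0; 0 0 0 0"}}

```text
time: 11.2
tcp_pos: [0.5157, 0.2375, 0.0198]
tool_rot: [-180.0, -0.0, -2.3]
ft_force: [-0.8, 0.0, -1.6]
width: 0.0277
finger_force: 40.4
```

Not quite touching yet (about −1.6 N); I'll lower a little more, then release.

Request:
{"fn": "drive_tool", "kwargs": {"plan": "0 0 0.03 0; 0 0 0.06 0; 0 0 0.06 0; 0 0 0.06 0"}}

```text
time: 11.6
tcp_pos: [0.5158, 0.2375, 0.0196]
tool_rot: [-180.0, -0.0, -2.3]
ft_force: [-4.0, -0.7, 6.8]
width: 0.0276
finger_force: 41.2
```

Request:
{"fn": "drive_tool", "kwargs": {"plan": "0 0 0 0; 0 0 0 0; 0 0 0 0; 0 0 0 0; 0 0 0 0; 0 0 0 0; 0 0 0 0; 0 0 0 0; 0 0 0 0; 0 0 0 0", "gripper": 1}}

```text
time: 12.6
tcp_pos: [0.5155, 0.2373, 0.0187]
tool_rot: [180.0, 0.0, -2.3]
ft_force: [-1.3, -0.4, -0.2]
width: 0.0854
finger_force: 0.0
```

Request:
{"fn": "drive_tool", "kwargs": {"plan": "0 0 -0.5 0; 0 0 -2 0; 0 0 -4 0; 0 0 -7 0; 0 0 -11 0; 0 0 -15 0; 0 0 -18 0; 0 0 -20 0; 0 0 -20 0"}}

```text
time: 13.5
tcp_pos: [0.5168, 0.2377, 0.2244]
tool_rot: [-179.7, -0.4, -2.3]
ft_force: [0.5, -0.2, 0.4]
width: 0.0855
finger_force: 0.0
```

Run:
```python
from h import *
c=robot.calibration("wrist"); im=robot.camera("wrist")[:,:,::-1]; cv2.imwrite("pics/w3.png",im); s=robot.sense(); print(s["tcp_pos"],s["tool_rot"],s["time"])
h,S,v=[a.astype(int) for a in cv2.split(cv2.cvtColor(im,cv2.COLOR_BGR2HSV))]
for b in blobs((h>18)&(h<32)&(S>150)&(v>90),100)[:2]: print(cv2.boundingRect(b),rect(b,.046,c))
# move to knob
ya=np.radians(s["tool_rot"][2]); t=np.array([.421,-.2085])-s["tcp_pos"][:2]
print("tx ty",t@[np.cos(ya),np.sin(ya)],t@[np.sin(ya),-np.cos(ya)],"turn",-(np.radians(8.8)-ya))
```

```text
[0.51614048 0.23762963 0.22176942] [-179.83449882   -0.20096919   -2.3422261 ] 13.55
(255, 109, 51, 46) ((579.9599609375, 235.8389129638672), (49.97261047363281, 43.34675979614258), 87.63070678710938)
(185, 203, 29, 32) ((492.702880859375, 328.025146484375), (34.30455780029297, 28.764089584350586), 0.691554844379425)
tx ty -0.0768284940991464 0.4496451245263274 turn -0.19446853144929313
```

Scanner is back at its original spot, flat and free. Moving to just short of the knob for a close look.

Request:
{"fn": "drive_tool", "kwargs": {"plan": "-0.2 1 0 -0.02; -0.8 4 0 -0.05; -1.6 8 0 -0.08; -2.6 12.5 0 -0.11; -3.6 17 0 -0.14; -4.6 21.5 0 -0.17; -5.6 26 0 -0.19; -6.6 30.5 0 -0.194; -7.6 35 0 -0.194; -8.4 39 0 -0.194"}}

```text
time: 14.55
tcp_pos: [0.4144, -0.1506, 0.2185]
tool_rot: [-180.0, 0.0, 8.8]
ft_force: [0.7, -0.2, 0.3]
width: 0.0853
finger_force: 0.0
```

Request:
{"fn": "drive_tool", "kwargs": {"plan": "-0.5 3 0 0; -1.6 5 0 0; -2.6 5.5 0 0; -2.9 5.6 0 0; -2.9 5.6 0 0; -2.9 5.6 0 0"}}

```text
time: 15.15
tcp_pos: [0.3958, -0.2079, 0.2188]
tool_rot: [-180.0, -0.0, 8.8]
ft_force: [0.1, 0.3, -1.0]
width: 0.0853
finger_force: 0.0
```

Run:
```python
from h import *
c=robot.calibration("wrist"); im=robot.camera("wrist")[:,:,::-1]; cv2.imwrite("pics/w4.png",im); s=robot.sense(); print(s["tcp_pos"],s["tool_rot"],s["time"])
h,S,v=[a.astype(int) for a in cv2.split(cv2.cvtColor(im,cv2.COLOR_BGR2HSV))]
for b in blobs(((h<6)|(h>174))&(S>160)&(v>60),30)[:3]: print("red",cv2.boundingRect(b),rect(b,.126,c))
for b in blobs((h>14)&(h<32)&(S>130)&(v>60),100)[:2]: print("brass",cv2.boundingRect(b),rect(b,.088,c))
print(proj([(.421,-.2085,.126),(.586,-.259,.02)],c))
```

```text
[ 0.39590188 -0.2078763   0.21875354] [-1.79999329e+02 -1.61444415e-02  8.85936439e+00] 15.2
red (277, 169, 20, 29) ((425.022216796875, -208.47567749023438), (21.833209991455078, 14.72774887084961), 8.795446395874023)
brass (248, 157, 64, 35) ((423.823974609375, -202.79473876953125), (30.304672241210938, 55.5352783203125), 8.411407470703125)
[[285.7789676  188.26977107]
 [364.60158134   1.29090264]]
```

View pics/w4.png

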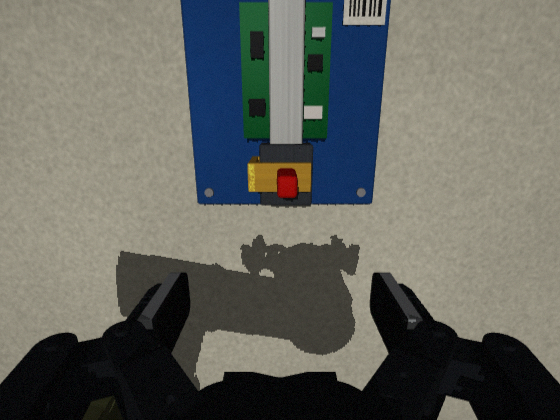

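The wrist view shows the knob at (287,184) on the brass plate, with nothing beside it. It casts to about (0.4225,-0.209), which matches. I'll descend astride it and grip.

Request:
{"fn": "drive_tool", "kwargs": {"plan": "0.8 0.2 0.5 0; 1.8 0.4 1.5 0; 2.6 0.5 3.5 0; 2.6 0.5 6 0; 2.6 0.5 8.5 0; 2.6 0.5 10.5 0; 2.6 0.5 11.7 0; 2.6 0.5 12.1 0; 2.6 0.5 12.1 0; 2.6 0.5 12.1 0"}}

```text
time: 16.2
tcp_pos: [0.4227, -0.2098, 0.0987]
tool_rot: [180.0, -0.1, 8.8]
ft_force: [0.6, 0.4, -0.4]
width: 0.0851
finger_force: 0.0
```

Request:
{"fn": "drive_tool", "kwargs": {"plan": "0 0 0 0; 0 0 0 0; 0 0 0 0; 0 0 0 0; 0 0 0 0; 0 0 0 0; 0 0 0 0; 0 0 0 0; 0 0 0 0; 0 0 0 0", "gripper": 0, "newtons": 50}}

```text
time: 17.2
tcp_pos: [0.4221, -0.2096, 0.098]
tool_rot: [180.0, -0.0, 8.8]
ft_force: [-1.7, 2.9, 4.4]
width: 0.0152
finger_force: 50.0
```

Request:
{"fn": "drive_tool", "kwargs": {"plan": "0 -0.2 0 0; 0 -0.4 0 0; 0 -0.6 0 0; 0 -0.8 0 0; 0 -1 0 0; 0 -1.15 0 0; 0 -1.2 0 0; 0 -1.2 0 0; 0 -1.2 0 0"}}

```text
time: 18.1
tcp_pos: [0.4205, -0.1996, 0.0981]
tool_rot: [179.8, -0.0, 8.7]
ft_force: [2.7, -9.3, -1.6]
width: 0.0152
finger_force: 49.7
```

Request:
{"fn": "drive_tool", "kwargs": {"plan": "0.08 0 -0.2 0; 0.2 0 -0.55 0; 0.35 0 -0.97 0; 0.55 0 -1.44 0; 0.75 0 -1.91 0; 0.97 0 -2.38 0; 1.19 0 -2.84 0; 1.43 0 -3.29 0; 1.68 0 -3.74 0; 1.68 0 -3.74 0"}}

```text
time: 19.1
tcp_pos: [0.4355, -0.1969, 0.134]
tool_rot: [179.9, 0.3, 8.7]
ft_force: [-0.9, -9.3, -6.0]
width: 0.0152
finger_force: 48.8
```

Request:
{"fn": "drive_tool", "kwargs": {"plan": "0.2 0 -0.35 0; 0.53 0 -0.88 0; 0.8 0 -1.3 0; 1.11 0 -1.73 0; 1.48 0 -2.23 0; 1.8 0 -2.65 0; 2.05 0 -2.95 0; 2.12 0 -3.03 0; 2.12 0 -3.03 0; 2.12 0 -3.03 0"}}

```text
time: 20.1
tcp_pos: [0.4561, -0.1939, 0.164]
tool_rot: [179.9, 0.3, 8.7]
ft_force: [-2.0, -8.3, -4.5]
width: 0.0152
finger_force: 48.8
```

Request:
{"fn": "drive_tool", "kwargs": {"plan": "0 0 0 0; 0 0 0 0; 0 0 0 0; 0 0 0 0; 0 0 0 0; 0 0 0 0; 0 0 0 0; 0 0 0 0; 0 0 0 0; 0 0 0 0"}}

```text
time: 21.1
tcp_pos: [0.4561, -0.1939, 0.164]
tool_rot: [179.9, 0.3, 8.7]
ft_force: [-2.6, -9.1, -4.1]
width: 0.015
finger_force: 48.7
```

Run:
```python
from h import *
a=robot.camera("top")[150:300,100:440,::-1]; b=robot.camera("scene")[200:350,100:400,::-1]
a=cv2.resize(a,None,fx=2,fy=2);b=cv2.resize(b,(600,300))
cv2.imwrite("pics/end.png",np.vstack([a[:,:600],b])); s=robot.sense(); print(s["tcp_pos"],s["time"],s["ft_force"],s["finger_force"])
```

```text
[ 0.45604902 -0.19392272  0.1639754 ] 21.2 [-2.0228616  -8.97401289 -3.50769696] 48.74784529209137
```

View pics/end.png

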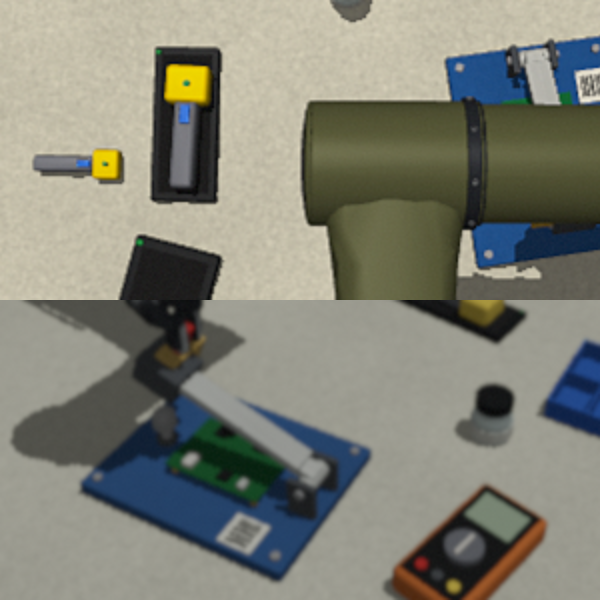

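The view shows the bar raised well clear of the ball (coupler near (160,370), ball post at (165,420)) and held by the gripper. The scanner lies flat on its dock at (187,125), and the meter and jar are untouched.

```bash
python3 -c "
from station import robot
print(robot.sign_off())"
```

```text
the job is handed in; nothing more can be done
None
```

I scanned the label, put the scanner back on its dock, pulled the latch, and handed the job in with the gripper still holding the clamp bar about 6.5 cm up; the sign-off gave no verdict.

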